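# Hang the hook-on pocket inside the parts tub

## Task

Two sheet-metal pockets stand beside the green tub of machined discs, one on each side. Take the one with the bent lip and hook its lip over the tub's long wall nearest the robot, somewhere near the middle of that wall, so that the pocket hangs upright inside the tub; lower it into place and let go without dropping it. Leave the other pocket where it is.

Things in the scene. Friction and masses are not known exactly. Their poses are not given: they have to be found in the camera images.
- hook_pocket_center (a point): Hook-on pocket: loose sheet metal, 0.15 to 0.31 kg, left or right of the tub, 133 mm tall. Open box 50 (x) x 80 (y) x 55 high; back sheet (outer face x -25) rises to z 93 and bends into a lip towards -x. On it stands a grip tab, 10 (x) x 40 (y) x 40 mm high, centre 20 mm to -x and 46.5 above this point. Point: box axis, 66.5 above the underside. z up; -x faces the robot within 35 degrees at first.
- hook_lip (a point): Middle of the underside of the hook-on pocket's bent lip, 90 mm above the pocket's underside, 19 mm to the -x side of the grip tab's centre and 23 mm below it. The lip is 80 mm wide (y), 3 mm thick and ends in a skirt turned down 30 mm below this point; the slot between back sheet and skirt is 28 mm wide and this point lies mid-way across it. Same axes as the pocket.
- tub_near_rim (a point): Middle of the top of the tub's long wall nearest the robot, mid-thickness, 120 mm above the bench. x points into the tub, y along the wall, z up. Fixed green steel tub, 220 (x) x 280 (y) x 120 mm outside, walls and floor 8 mm, turned up to 15 degrees; arched handles rise 37 mm over the rim at both short walls. Discs are fixed in its far half, below the rim; the near half is empty.
- plain_pocket_center (a point): Bystander: a loose pocket like the hook-on one (same box, back sheet and grip tab) but without lip or skirt, on the other side of the tub. Point on the box's axis, 66.5 mm above its underside.

How it is judged:
By the outcome, as a careful person would: the job done as asked, in the order asked, and still so for the second after the job is handed in, with the robot touching nothing.
It also fails if it takes over 48 s, if anything falls off the work surface, if the arm or the gripper's body presses on something with over 40 N, if the wrist force passes 120 N, or if a joint passes its speed limit or range.

## Robot

A 6-joint arm with a two-finger parallel gripper is mounted at the origin on the work surface. World frame = base frame: x ahead of the robot, y to its left, z up, the work surface at z = 0. Lengths are in mm, angles in degrees, forces in N, time in s.
With the tool pointing down it reaches from about 325 to 925 mm from the base axis. Payload 3.1 kg.
Tool frame: the origin (TCP) lies at the very end of the fingers, on their centre line; the grasp point (between the pads) lies grasp_offset behind it (grasp_offset is the distance from the TCP to the grasp point, in mm); z points along the fingers, y is the line along which they close (so a half turn about z gives the same grasp; the last joint's range is limited). The gripper opens to 85 mm and grips with 20 to 120 N. Pads are 22 mm wide; open, the fingers measure 114 mm over their backs; the gripper's body (76 mm by 85 mm) begins 54 mm behind the grasp point. The pads swing forward as they close: fully open they stand 13 mm farther back than shut.
Start: joints at [58.258, 12.427, 92.441, -0, 75.132, -6.429], TCP at [267.214, 565.01, 231.3] pointing down, gripper open.
Joint ranges: [-157.48, 157.48], [-44.54, 120.13], [17.64, 146.25], [-64.5, 244.5], [7.68, 150.69], [-147.95, 147.95]. Speed limits (degrees/s): [159.86, 159.86, 180, 180, 180, 180].

## Interface

Orientations are given as [roll, pitch, yaw] about the fixed x, y, z axes, in that order (R = Rz(yaw) Ry(pitch) Rx(roll)).
In Python, from station import * gives the robot as it stands. Calls block until the motion is done:
- goto(position, orientation): joint-space move of the TCP to a pose.
- move_l(position, attitude=None, speed=150): straight line of the TCP; attitude=None keeps the orientation; speed is the mean speed in mm/s.
- move_j(angles): joint-space move.
- grip(opening, squeeze=None): finger opening in mm; squeeze is the grip in N (None keeps the last); returns when the fingers have stopped.
- wait(seconds).
- solve_ik(position, orientation): joint angles nearest the present ones, or None.
- get_obs(): the state.
- get_image(name): name is "side" or "top"; returns the picture (400x640x3 uint8, red, green, blue); there is no depth.
- get_calibration(name): a dict with "fx", "fy", "cx", "cy" (pixels), "R" (3x3) and "t" (3): a world point X has camera coordinates R X + t. Camera axes: x right, y down, z forward; pixel columns grow to the right and rows downward; lengths in mm; the calibration is good to about 2 mm. A picture is of the moment at which its call begins. get_calibration takes no time and is no camera call.
A pose or a line that the arm cannot do raises Unreachable and nothing moves.
- sign_off(): hands the job in; it is judged then, once.
Trained networks look in the newest picture that a camera, given by its name, has taken for a name from the list of things; names that differ only in an ending like _2 or _b are one class to them, and where a whole thing is asked for, a point or a joint stands for the part that bears it (a point fixed in the world has none). Each returns a list of dicts, best first, with "score" (0 to 1); they miss things now and then, are a little off and sometimes report something else, mostly with a low value. They report only what shows in the picture. A call takes as long as a camera call.
- spot_in(name, camera): "extent" ([centre column, centre row, width, height] in pixels, round what is visible of it).
- regions_of(name, camera): "region" (400x640 bool, what is visible of it) and "extent" ([centre column, centre row, width, height] in pixels, round what is visible of it).
The state is a dict: "t": time; "joint_pos": joint angles; "qvel": joint speeds; "effort": joint torques, N m; "tcp_pos": TCP position; "ee_rot": TCP orientation; "wrist_force": force on the tool from outside, world axes, zero at the start; "moment": the same for the moment, N m; "grip_width": finger opening in mm; "grip_force": force on a finger pad.
Only numpy, scipy, OpenCV 4.12 (cv2) and the standard library are available. Lean on these libraries where they do the work, as an engineer would, in place of code of your own. Each camera call takes 0.05 s, during which the arm holds its last target. There are 200 camera calls.

## Working session

There is one attempt and no reset: what is moved stays moved. The work goes in short steps, each a Python script; the robot and the scene stay as the last script left them, time stands still between calls to the robot, and variables do not carry over. Pictures are saved under pics/ and viewed, at most 10 in all, crops included, and the job is handed in when it is done.

```bash
mkdir -p pics; ls; python3 - <<'E'
from station import *
import cv2,numpy as np
o=get_obs(); print({k:np.round(v,2) if not isinstance(v,str) else v for k,v in o.items()})
for c in("side","top"):
    im=get_image(c); cv2.imwrite(f"pics/{c}0.png",im[:,:,::-1])
    k=get_calibration(c); print(c,k)
    for n in("hook_pocket_center","hook_lip","plain_pocket_center","tub_near_rim"):
        print(n,[(round(d["score"],2),np.round(d["extent"])) for d in spot_in(n,c)][:3])
try: print(grasp_offset)
except Exception as e: print(e)
E
```

```text
pics
{'t': np.float64(0.0), 'joint_pos': array([58.26, 12.48, 92.53, -0.  , 75.13, -6.43]), 'qvel': array([ 0.13,  0.03, -0.08,  0.  ,  0.01,  0.11]), 'effort': array([-0.000e+00, -3.969e+01, -3.038e+01, -0.000e+00,  1.000e-02,
        0.000e+00]), 'tcp_pos': array([266.78, 564.31, 229.98]), 'ee_rot': array([-1.7987e+02, -1.0000e-02,  1.5469e+02]), 'wrist_force': array([-0.36,  0.08, -0.38]), 'moment': array([-0.02, -0.06,  0.05]), 'grip_force': np.float64(0.0), 'grip_width': np.float64(85.14)}
side {'fx': 458.0498116974542, 'fy': 458.0498116974542, 'cx': 320.4546358479303, 'cy': 205.36152596093999, 'R': array([[ 0.89504042, -0.44596579,  0.00414316],
       [-0.23110842, -0.47173316, -0.85091523],
       [ 0.38143354,  0.760646  , -0.52528669]]), 't': array([-425.16814245,  228.82116443, 1009.19656584])}
hook_pocket_center [(0.86, array([413., 309.,  48.,  69.]))]
hook_lip [(0.78, array([412., 310.,  44.,  68.]))]
plain_pocket_center [(0.62, array([281., 173.,  36.,  42.])), (0.57, array([413., 308.,  48.,  68.]))]
tub_near_rim [(0.94, array([380., 224., 123., 123.]))]
top {'fx': 519.91759978769, 'fy': 519.91759978769, 'cx': 328.40945321548304, 'cy': 196.11310731889776, 'R': array([[ 0.00599223, -0.99997271, -0.00432201],
       [-0.99379578, -0.00547509, -0.11108543],
       [ 0.11105873,  0.00496085, -0.99380146]]), 't': array([  22.08583851,  506.91160902, 1461.94812332])}
hook_pocket_center [(0.91, array([451., 189.,  29.,  42.]))]
hook_lip [(0.59, array([454., 192.,  34.,  34.]))]
plain_pocket_center [(0.81, array([214., 191.,  35.,  29.]))]
tub_near_rim [(0.97, array([344., 156., 120.,  99.]))]
18.700000000000003
```

```bash
python3 - <<'E'
import cv2
s=cv2.imread("pics/side0.png");t=cv2.imread("pics/top0.png")
a=cv2.resize(t[90:240,270:480],None,fx=3.8,fy=3.8,interpolation=cv2.INTER_CUBIC)
b=cv2.resize(s[130:370,260:480],None,fx=2.5,fy=2.5,interpolation=cv2.INTER_CUBIC)
cv2.imwrite("pics/ta.png",a);cv2.imwrite("pics/sb.png",b)
E
```

```text
(no output)
```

View pics/ta.png

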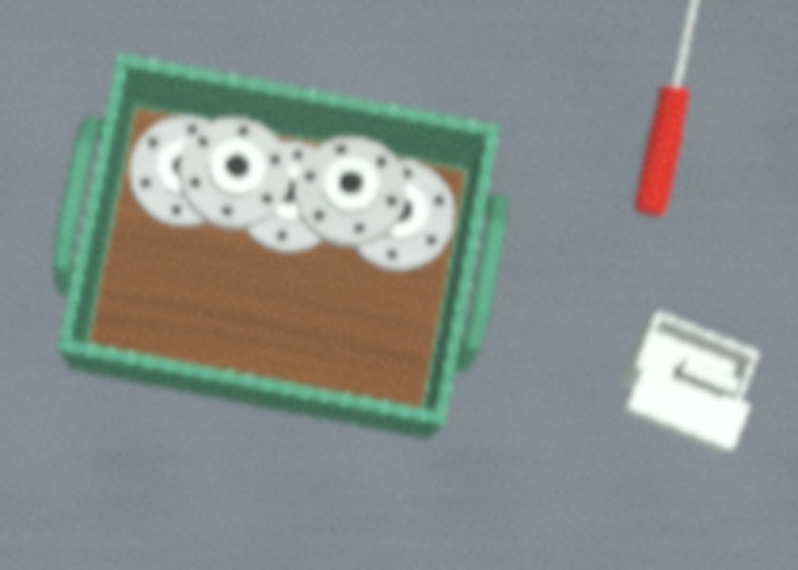

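View pics/sb.png

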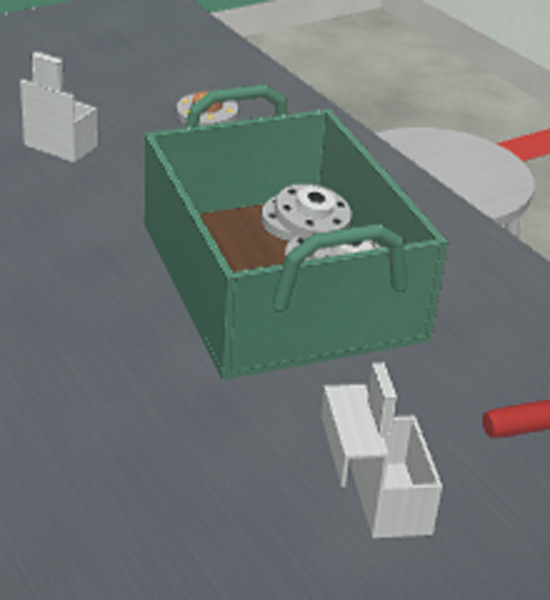

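```bash
cat > fit.py <<'E'
from station import get_calibration
import numpy as np
from scipy.optimize import least_squares
K={c:get_calibration(c) for c in("side","top")}
def proj(c,X):
    k=K[c]; P=np.atleast_2d(X)@k["R"].T+k["t"]
    return np.c_[k["fx"]*P[:,0]/P[:,2]+k["cx"],k["fy"]*P[:,1]/P[:,2]+k["cy"]]
def place(p,M):
    a=np.radians(p[2]);c,s=np.cos(a),np.sin(a);M=np.atleast_2d(M)
    return M@np.array([[c,s,0],[-s,c,0],[0,0,1]])+[p[0],p[1],p[3] if len(p)>3 else 0]
def fit(data,p0):  # data: {cam:[(px,py,x,y,z)]}
    D={c:np.array(d,float) for c,d in data.items()}
    r=lambda p:np.concatenate([(proj(c,place(p,d[:,2:]))-d[:,:2]).ravel() for c,d in D.items()])
    s=least_squares(r,p0,loss="soft_l1",x_scale=[10,10,1]+[10]*(len(p0)-3)); return s.x,np.round(r(s.x).reshape(-1,2),1)
E
python3 - <<'E'
from fit import *
S=lambda u,v:(260+u/2.5,130+v/2.5); T=lambda u,v:(270+u/3.8,90+v/3.8)
pk={"side":[(*S(323,388),-56,40,93),(*S(344,458),-56,-40,93),(*S(375,535),-25,-40,0),(*S(433,535),25,-40,0),(*S(441,486),25,-40,55),(*S(413,416),25,40,55),(*S(344,487),-56,-40,60),(*S(372,366),-25,20,133),(*S(380,362),-15,20,133),(*S(396,405),-15,-20,133)],
"top":[(*T(658,312),25,40,55),(*T(758,352),25,-40,55),(*T(628,410),-56,40,93),(*T(735,450),-56,-40,93),(*T(750,403),-22,-40,93)]}
tb={"side":[(*S(147,133),-4,140,120),(*S(230,277),-4,-140,120),(*S(325,112),216,140,120),(*S(445,240),216,-140,120),(*S(225,376),-4,-140,0)],
"top":[(*T(62,345),-4,140,120),(*T(440,412),-4,-140,120),(*T(122,55),216,140,120),(*T(497,125),216,-140,120)]}
for n,d in(("pocket",pk),("tub",tb)):
  for q in([500,-250,-15],[500,-250,-15,0]):
    p,r=fit(d,q); print(n,np.round(p,1)); 
    if len(q)==3: print(r.tolist())
E
```

```text
pocket [ 534.7 -329.1  -21. ]
[[-0.3, -0.6], [0.6, -0.6], [-1.0, 1.0], [-0.1, -0.7], [0.4, -0.5], [-0.1, -0.5], [-1.0, 0.1], [-0.6, -1.4], [1.2, -0.1], [0.3, -3.6], [0.6, 0.5], [1.0, 0.2], [1.4, -0.2], [0.8, -0.1], [1.0, 0.7]]
pocket [ 536.3 -327.5  -21.1   -3.7]
tub [514.    1.6 -10.4]
[[-1.2, -0.8], [-0.5, -0.5], [1.6, -2.5], [1.6, -0.6], [-0.5, 0.8], [-0.6, 0.8], [2.2, 2.3], [-0.8, -0.9], [1.2, -0.9]]
tub [516.1   4.2 -10.4  -4.6]
```

```bash
python3 - <<'E'
from station import *
from fit import place
import numpy as np,cv2
P=[534.7,-329.1,-21.0]; g=place(P,[-20,0,0])[0]; yaw=P[2]+90
def st(m):
    o=get_obs(); print(m,round(float(o["t"]),2),np.round(o["tcp_pos"],1),np.round(o["ee_rot"],1),"F",np.round(o["wrist_force"],1),"w",round(float(o["grip_width"]),1),round(float(o["grip_force"]),1))
goto([g[0],g[1],240],[180,0,yaw]); st("above")
grip(50); move_l([g[0],g[1],140],speed=150); st("pre")
move_l([g[0],g[1],102],speed=60); st("down")
c=get_image("side"); cv2.imwrite("pics/side1.png",cv2.resize(c[200:380,330:530,::-1],None,fx=3,fy=3,interpolation=cv2.INTER_CUBIC))
E
```

```text
above 3.72 [ 516.4 -321.2  240. ] [180.   -0.   69.1] F [ 0.6 -0.5 -0.6] w 85.6 0.0
pre 4.97 [ 516.7 -322.5  141. ] [179.9   0.   69. ] F [-0.2 -0.4  0.1] w 50.4 0.0
down 5.76 [ 516.1 -322.   102. ] [180.   0.  69.] F [ 0.2 -0.1  0.6] w 49.9 0.0
```

View pics/side1.png

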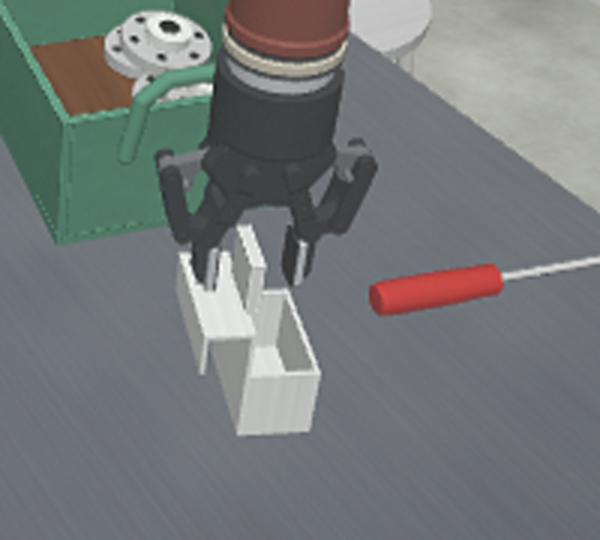

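The tab (about (250,250) in the crop) stands midway between the open fingers at (207,270) and (297,265), with the tips clear of the lip. I'll close and carry.

```bash
cat > h.py <<'E'
from station import *
from fit import *
import cv2
T=[514.0,1.6,-10.4]
def tub(x,y,z): return list(place(T,[x,y,z])[0])
def st(m):
    o=get_obs(); print(m,round(float(o["t"]),2),np.round(o["tcp_pos"],1),np.round(o["ee_rot"],1),"F",np.round(o["wrist_force"],1),"w",round(float(o["grip_width"]),1),round(float(o["grip_force"]),1)); return o
E
python3 - <<'E'
from h import *
grip(0,60); st("closed")
p=get_obs()["tcp_pos"]
move_l([p[0],p[1],295],speed=120); st("up")
goto(tub(19,0,295),[180,0,T[2]+90]); st("over")
move_l(tub(19,0,195),speed=120); wait(.3); st("low")
for c in("side","top"): cv2.imwrite(f"pics/{c}2.png",get_image(c)[:,:,::-1])
s=cv2.imread("pics/side2.png")[90:330,250:470];t=cv2.imread("pics/top2.png")[90:240,270:430]
cv2.imwrite("pics/m2.png",np.hstack([cv2.resize(s,(400,436),interpolation=2),cv2.resize(t,(400,375),interpolation=2) if 0 else cv2.copyMakeBorder(cv2.resize(t,(400,375),interpolation=2),0,61,0,0,0)]))
E
```

```text
closed 6.25 [ 516.2 -322.2  102.4] [180.   0.  69.] F [-1.4 -0.3  1.5] w 9.0 60.1
up 8.01 [ 515.7 -321.8  293.7] [-179.9   -0.    69. ] F [-0.3 -0.4 -2.3] w 9.4 59.5
over 9.22 [533.   -2.8 295.1] [180.    0.   79.5] F [ 0.3 -0.9 -2.9] w 9.2 59.5
low 10.51 [533.1  -1.8 195.7] [179.9  -0.   79.6] F [-0.5  0.  -1.5] w 9.5 59.5
```

View pics/m2.png

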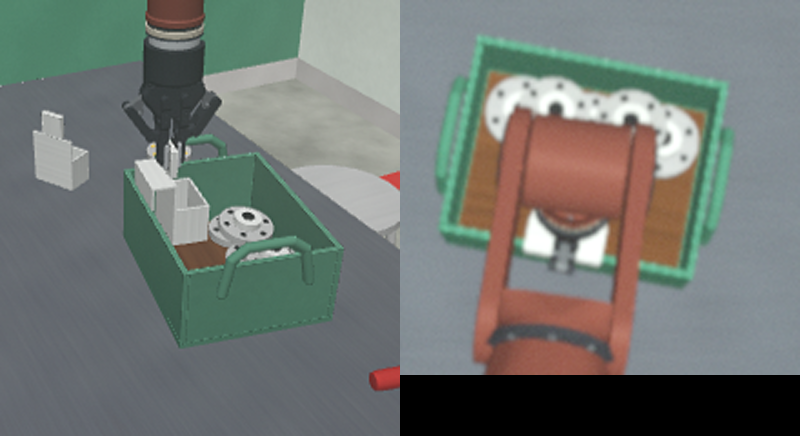

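The pocket is held upright, box inside the tub around (185,210), lip above the near wall near (155,180). I'll lower until the skirt sits just above the rim and check the slot from near.

```bash
python3 - <<'E'
from h import *
move_l(tub(19,0,170),speed=80); wait(.2); st("low2")
s=get_image("side")
# pocket model at present tool pose, for comparison
o=get_obs(); P=[*place([*o["tcp_pos"][:2],T[2]],[20,0,0])[0][:2],T[2],o["tcp_pos"][2]-102.2]
x0,y0,f=300,150,6
c=cv2.resize(s[y0:y0+100,x0:x0+120,::-1],None,fx=f,fy=f,interpolation=cv2.INTER_CUBIC)
def line(M,pose,col):
    q=((proj("side",place(pose,M))-[x0,y0]+.5)*f).astype(int); cv2.polylines(c,[q],False,col,1)
line([[-56,40,60],[-56,-40,60],[-56,-40,93],[-25,-40,93],[-25,-40,0]],P,(0,0,255))
line([[-4,140,120],[-4,-140,120]],T,(255,0,0)); line([[4,140,120],[4,-140,120]],T,(255,0,255))
cv2.imwrite("pics/z3.png",c)
E
```

```text
low2 11.27 [533.1  -1.9 170.5] [179.9  -0.   79.6] F [-0.5 -0.1 -2.9] w 9.6 59.5
```

View pics/z3.png

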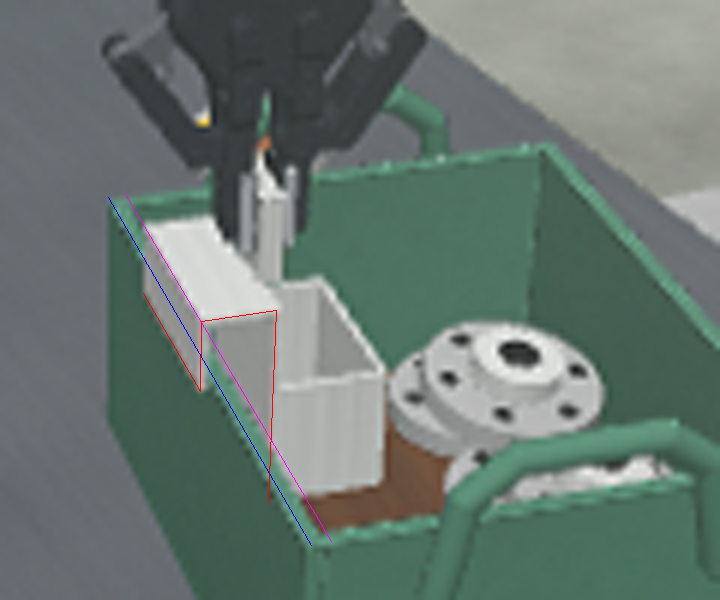

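The drawn model (red) coincides with the lip, skirt (bottom edge (145,293)–(200,390)) and back sheet, and the rim lines lie on the rim. The skirt is outside the wall and the box is inside. I'll lower to 4 mm above the rim, bring the back sheet to the wall, then seat it.

```bash
python3 - <<'E'
from h import *
ex=place([0,0,T[2]],[1,0,0])[0]
F=lambda: np.mean([get_obs()["wrist_force"] for _ in range(5)],0)
F0=F(); z=170; x=19
while z>137:
    z-=3; move_l(tub(x,0,z),speed=60)
    d=F()-F0
    if np.linalg.norm(d)>8: print("contact",z,d); break
st("in"); 
if z<=138:
    for _ in range(14):
        x-=1; move_l(tub(x,0,z),speed=30); wait(.05); d=F()-F0
        print(x,np.round(d@ex,1),end="; ")
        if d@ex>5: x+=.7; move_l(tub(x,0,z),speed=30); break
    st("\nback")
    F0=F()
    while z>128:
        z-=.7; move_l(tub(x,0,z),speed=30); wait(.05); d=F()-F0
        print(round(z,1),np.round(d,1),end="; ")
        if d[2]>6: break
    st("\nseated"); print(x,z)
s=get_image("side")
cv2.imwrite("pics/z4.png",cv2.resize(s[150:250,300:420,::-1],None,fx=6,fy=6,interpolation=cv2.INTER_CUBIC))
E
```

```text
in 14.07 [532.4  -1.8 136.7] [-180.     0.    79.6] F [ 0.4 -0.1 -2.4] w 9.2 59.5
18 -0.2; 17 0.0; 16 -1.2; 15 -0.3; 14 0.1; 13 -0.1; 12 -1.6; 11 -1.4; 10 -0.1; 9 -1.1; 8 -1.2; 7 -0.4; 6 3.6; 5 6.5; 
back 18.52 [5.209e+02 4.000e-01 1.374e+02] [179.8  -0.   79.6] F [ 5.6 -0.7 -4.5] w 9.1 59.2
136.3 [-1.8 -1.1  2.2]; 135.6 [-0.5 -1.1  4.2]; 134.9 [-0.2 -0.2  5.4]; 134.2 [ 0.1 -0.4  4.6]; 133.5 [-0.1 -0.8  4.6]; 132.8 [0.5 0.4 4.4]; 132.1 [ 0.2 -0.5  3.8]; 131.4 [-0.8 -0.9  5. ]; 130.7 [-1.5 -0.8 10.3]; 
seated 21.22 [5.210e+02 4.000e-01 1.324e+02] [179.8  -0.   79.6] F [ 4.1 -1.5  5.8] w 9.0 60.7
5.7 130.7000000000001
```

View pics/z4.png

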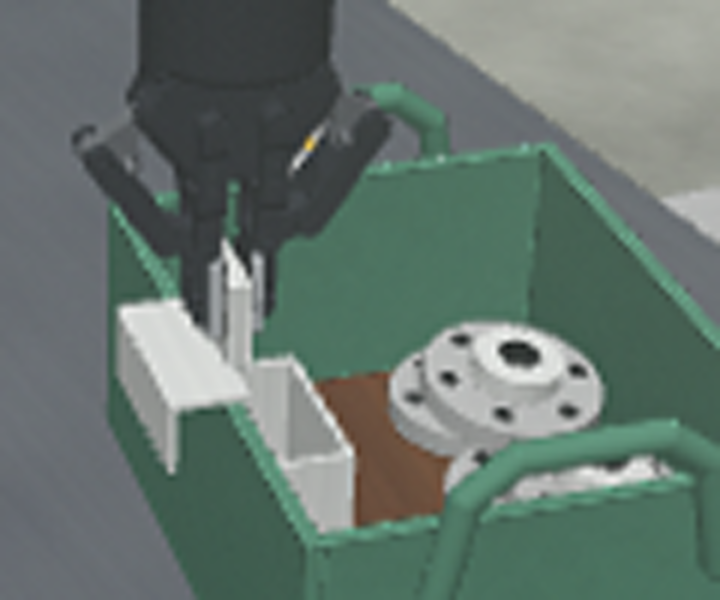

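The lip rests on the rim (top at (115,305)–(245,400)) with the skirt outside and the box against the wall inside, and contact came at the expected height (132.4 vs 132). Releasing.

```bash
python3 - <<'E'
from h import *
move_l(tub(6.5,0,131.0),speed=20); st("relax")
grip(40); wait(.3); o=st("open")
p=o["tcp_pos"]; move_l([p[0],p[1],200],speed=80); st("up")
move_l([p[0],p[1],290],speed=150); goto([350,-330,330],[180,0,79.6]); st("away")
for c in("side","top"):
    get_image(c); cv2.imwrite(f"pics/{c}5.png",get_image(c)[:,:,::-1])
s=cv2.imread("pics/side5.png")[130:280,260:460];t=cv2.imread("pics/top5.png")[90:240,190:390]
cv2.imwrite("pics/m5.png",np.hstack([cv2.resize(s,(400,300),interpolation=2),cv2.resize(t,(400,300),interpolation=2)]))
E
```

```text
relax 21.52 [5.210e+02 4.000e-01 1.324e+02] [179.9  -0.   79.6] F [ 2.4 -0.4  6. ] w 9.2 60.9
open 22.22 [5.203e+02 4.000e-01 1.310e+02] [-180.     0.    79.6] F [-0.2 -0.2  0.4] w 40.1 0.0
up 23.23 [5.198e+02 5.000e-01 1.993e+02] [-179.9    0.    79.6] F [ 0.8 -0.3 -0. ] w 40.2 0.0
away 25.38 [ 350.4 -329.3  329.5] [-1.80e+02 -1.00e-01  7.97e+01] F [-1.   0.4  0. ] w 39.8 0.0
```

View pics/m5.png

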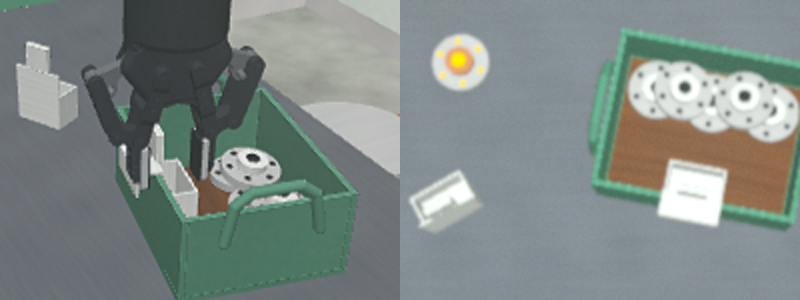

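The top view shows the pocket at (692,190), almost at mid-wall (about 696), lip over the rim, standing square. The plain pocket at (445,200) is untouched and the arm is clear.

```bash
python3 -c "
from station import *
print(sign_off())"
```

```text
the job is handed in; nothing more can be done
None
```

The lipped pocket now hangs inside the tub with its lip over the near wall, almost at the middle. It was lowered into place and released without a drop, the plain pocket was left where it stood, and the job was handed in at about 25 s; I was not shown the verdict.

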